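# Push a house model up a ramp onto its display stand and shut the gate

## Task

Swing the red gate arm of the display stand fully open, then push the white house model up the ramp front first onto the green plot, until its base board rests square against the dark rail at the back and lies between the two side edges of the green plot. Then swing the gate arm fully shut behind it. Do not pick the model up or tip it over, and leave the mug, the sample stack and the mouse where they are.

Things in the scene. Friction and masses are not known exactly. Their poses are not given: they have to be found in the camera images.
- stand: Fixed grey display stand. Origin: centre of the plinth's underside, on the table; +x = the way its ramp climbs, +y left of that, z up. Plinth x -90 to +90, y -100 to +100, 16 mm high. Ramp, 200 wide, rises evenly from the table at x = -185 to 16 mm at x = -90; no side walls. Green plot x -65 to +80, y -75 to +75. Dark rail: front face at x = +80, 16 mm above the plinth.
- plot_home (a point): Point on the plinth top (16 mm above the table) at stand x = +10, y = 0, axes as the stand's: where the origin of the house lies when its board touches the rail, in mid-plot; sideways it may be up to 20 mm off.
- house: Loose white model house, 0.35 to 0.7 kg. Origin: centre of its underside; +x = its front. Base board 140 (x) x 110 x 6 mm. Gabled hall x -55 to +15, 90 wide, walls to 40 mm, ridge 66 mm high; flat wing x +15 to +55, 74 wide, 32 high. Push its flat upright rear wall (x = -55, grey door); the board sticks out 15 mm behind it. Starts before the ramp, front to it, up to 0.3 rad askew.
- gate_pivot (a point): Point on the vertical pivot axis of the gate arm, at stand x = -85, y = -90, 38 mm above the table (half-way up the arm); axes as the stand's. The steel pivot post is 18 mm in diameter and 62 mm high.
- gate_tip (a point): Point in the gate arm, 115 mm from the pivot axis, 38 mm above the table; +y along the arm away from the pivot, +x to its plinth side. Arm: red bar 10 mm thick, 23 to 53 mm above the table, from 8 to 130 mm off the axis. On top of this point a black upright knob, 12 mm diameter, its top 68 mm above the table.
- gate (a joint): Gate angle, rad. 0 = shut against a stop, the arm along the stand's +y across the head of the ramp. It opens outwards over the ramp, counter-clockwise from above; at 1.57 it lies along the ramp's side, pointing to the stand's -x; end stop 1.65. Starts at 0 to 0.3. Light friction (0.06 Nm): it stays where left.
- mug: Blue ceramic mug, 80 mm wide, 90 mm high, bystander; origin at the centre of its underside.
- samples: Bystander: stack of wood, marble and cork sample tiles, 90 x 120 x 42 mm; origin at the centre of its underside.
- mouse: Bystander: black computer mouse, 105 x 62 x 32 mm; origin at the centre of its underside.
Not all that is in view belongs to the job. What is shaped like the house but orange, pink or purple is not meant.

How it is judged:
On the way, in this order (a step that is already met when the one before it is completed fails the run):
1. the gate arm is swung open (past 1.2 rad) while the house is still below the plinth (value of joint gate above 1.2 rad and x of house in the frame of stand below -0.09 m), for 0.2 s.
2. the house is fully home on the plot with the gate arm still open (x of house in the frame of stand above 0.001 m and y of house in the frame of stand between -0.02 and 0.02 m and z of house in the frame of stand between 0.012 and 0.02 m and angle between the x axis of house and the x axis of stand, either way round below 0.12 rad and angle between house's own z axis and vertical below 0.05 rad and value of joint gate above 0.8 rad), for 0.2 s.
At the end, for the whole second after the job is handed in: The house lies flat (tilt under 0.05 rad) on the plinth, its base board within 9 mm of the back rail, within 20 mm of the middle of the plot sideways and within 0.12 rad of square, at rest; the gate arm is shut to within 0.08 rad; mug, samples and mouse are within 30 mm of where they were (x of house in the frame of stand above 0.001 m and y of house in the frame of stand between -0.02 and 0.02 m and z of house in the frame of stand between 0.012 and 0.02 m and angle between the x axis of house and the x axis of stand, either way round below 0.12 rad and angle between house's own z axis and vertical below 0.05 rad and value of joint gate below 0.08 rad and linear speed of house below 0.02 m/s and distance of each of mug, samples, mouse from where it was at the start of the episode below 0.03 m); the robot touches nothing.
It fails at once if the house is picked up (its underside centre more than 35 mm above the table) (z of house in the frame of stand above 0.035 m).
It fails at once if the house is tipped by more than 0.35 rad (angle between house's own z axis and vertical above 0.35 rad).
It fails at once if the mug is displaced by more than 30 mm (distance of mug from where it was at the start of the episode above 0.03 m).
It fails at once if the samples is displaced by more than 30 mm (distance of samples from where it was at the start of the episode above 0.03 m).
It fails at once if the mouse is displaced by more than 30 mm (distance of mouse from where it was at the start of the episode above 0.03 m).
It also fails if it takes over 72 s, if anything falls off the work surface, if the arm or the gripper's body presses on something with over 40 N, if the wrist force passes 120 N, or if a joint passes its speed limit or range.

## Robot

A 7-joint arm with a two-finger parallel gripper is mounted at the origin on the work surface. World frame = base frame: x ahead of the robot, y to its left, z up, the work surface at z = 0. Lengths are in m, angles in rad, forces in N, time in s.
With the tool pointing down it reaches from about 0.4 to 0.85 m from the base axis. Payload 4.5 kg.
Tool frame: the origin (TCP) lies between the finger pads; the fingertips stand 11 mm ahead of it and the grasp point (between the pads) lies 8 mm behind it (r.tip_reach is the distance from the TCP to the fingertips, in m); x points along the fingers, y is the direction in which the jaws open and shut, and the axes are right-handed (so a half turn about x gives the same grasp; the last joint's range is limited). The gripper opens to 88 mm and grips with 3 to 60 N. Pads are 18 mm wide; open, the fingers measure 123 mm over their backs; the gripper's body (75 mm by 187 mm) begins 45 mm behind the grasp point.
Start: joints at [1.214, 0.689, -0.195, 1.565, 0.157, 0.902, -0.215], TCP at [0.238, -0.578, 0.25] pointing down, gripper open.
Joint ranges: [-3.01, 3.01], [-0.46, 2.08], [-1.47, 1.51], [0.13, 2.56], [-1, 4.14], [0.04, 2.09], [-2.66, 2.66]. Speed limits (rad/s): [2.57, 2.57, 3.14, 3.14, 3.14, 3.14, 3.14].

## Interface

Orientations are given as a unit quaternion [x, y, z, w].
In Python, from plant import r gives the robot as it stands.
- The arm moves only by the tool drive_tool, never from a script. Its argument "deltas" is a list of rows, each a list of 3 entries, a list of its own where there are three numbers: the turn, a rotation vector about the tool's x, y, z in degrees, then the shift along the tool's x, y, z in cm, then the finger opening in cm, from 0 to 8.81. A call has 1 to 12 rows; each row shifts and turns the commanded pose from where the row before left it, along the tool's axes as they then stand; what a row does not reach is not made up. A row lasts 1/12 s, in which the tool goes at most 41.7 mm and 7.16 degrees, less where a joint would pass 70% of its speed; a pose out of reach is approached as far as the arm can. A call is refused whole if a number of a shift passes 4.17 or a number of a turn 7.16, either way. A call with a gripper value outside its range is refused whole. The fingers move at their own pace and stop on an object; "force" is the grip in N (left out, the last holds). Time passes only in rows, so rows that do not move let the fingers close. It gives the time, the measured TCP pose, the force and the opening at its end, in the units of the state.
- r.get_state(): the state, without advancing time (a new reading comes with each control period).
- r.snapshot(name): name is "side" or "top"; returns a dict with "color" (480x640x3 uint8, red, green, blue), "fov_y" (degrees; the focal length in pixels is half the picture's height over the tangent of half this angle, whatever the lens; pixels are square), "cx", "cy" (the principal point, pixels), "extrinsics" (4x4, takes a point from world to camera coordinates). Camera axes: x right, y up, looking along -z (the intrinsics and any distortion apply to the point x, -y, -z); pixel columns grow to the right and rows downward; lengths in m; the calibration is good to about 2 mm. A picture is of the moment at which its call begins. There is no depth.
- r.finish_job(): hands the job in, once; it reports no verdict.
The state is a dict: "clock": time; "q": joint angles; "qd": joint speeds; "joint_torque": joint torques, N m; "tool_pos": TCP position; "eef_rot": TCP orientation; "contact_force": force on the tool from outside, world axes, zero at the start; "moment": the same for the moment, N m; "opening": opening from 0.0 (shut) to 1.0 (fully open).
Only numpy, scipy, OpenCV 4.12 (cv2) and the standard library are available. Lean on these libraries where they do the work, as an engineer would, in place of code of your own. Each camera call takes 0.05 s, during which the arm holds its last target. There are 200 camera calls.

## Working session

There is one attempt and no reset: what is moved stays moved. The work goes in short steps, Python scripts to look and compute and a tool call to move; the robot and the scene stay as the last step left them, time stands still between calls to the robot, and variables do not carry over. Pictures are saved under pics/ and viewed, about 8 in all and at most 12, crops included, and the job is handed in when it is done.

Besides the shell and the picture viewer there is one more tool, called after "Emit:" by a JSON object that holds its "op" and its "data", one argument or row to a line. drive_tool: Moves the arm, as the interface text tells. Its arguments: {"type":"object","properties":{"deltas":{"type":"array","items":{"type":"array"}},"force":{"type":"number"}},"required":["deltas"]}

```bash
ls; mkdir -p pics
python3 - <<'E'
from plant import r
import cv2,json,numpy as np
for n in("top","side"):
    s=r.snapshot(n); cv2.imwrite(f"pics/{n}0.png",s["color"][:,:,::-1]); print(n,{k:(np.round(v,4).tolist() if k!="color" else 0) for k,v in s.items()})
s=r.get_state(); print(s)
E
```

```text
pics
top {'color': 0, 'fov_y': 45.8064, 'cx': 320.1271, 'cy': 244.5216, 'extrinsics': [[0.0145, -0.9999, -0.0026, -0.0454], [0.9791, 0.0136, 0.2029, -0.4986], [-0.2029, -0.0055, 0.9792, -1.5725], [0.0, 0.0, 0.0, 1.0]]}
side {'color': 0, 'fov_y': 55.0351, 'cx': 325.4141, 'cy': 237.1262, 'extrinsics': [[-0.7702, -0.6378, -0.006, 0.3687], [0.4746, -0.5794, 0.6626, -0.3115], [-0.4261, 0.5075, 0.7489, -1.1066], [0.0, 0.0, 0.0, 1.0]]}
{'clock': 0.1, 'q': array([ 1.21383415,  0.68990914, -0.19454301,  1.56617382,  0.1573084 ,
        0.90253038, -0.2150989 ]), 'qd': array([-0.00075712, -0.00112921, -0.00060654, -0.00486256, -0.00106309,
       -0.00089322,  0.00014915]), 'joint_torque': array([-3.71646165e-03, -5.28498244e+01, -1.27117887e+00, -1.53836668e+01,
       -5.25322650e-02,  2.00947157e-03,  4.43133717e-05]), 'tool_pos': array([ 0.23782782, -0.57741206,  0.24900282]), 'eef_rot': array([-0.69349651, -0.13786543,  0.69379676, -0.13675439]), 'contact_force': array([ 0.51463018,  0.23798927, -0.16522119]), 'moment': array([-0.012236  ,  0.02113972,  0.00198693]), 'opening': 0.9989635078022334}
```

View pics/top0.png

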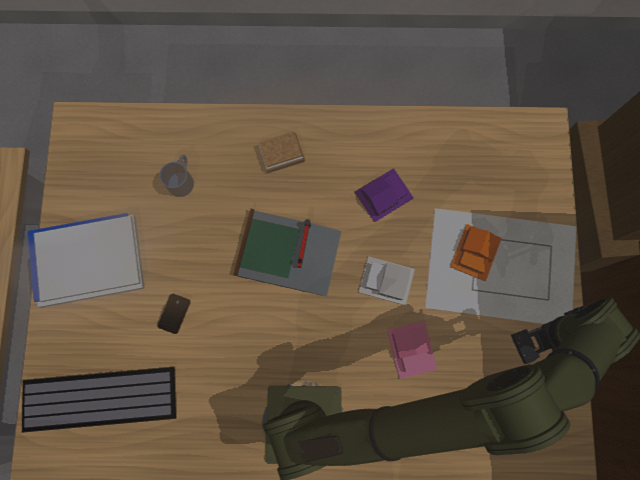

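View pics/side0.png

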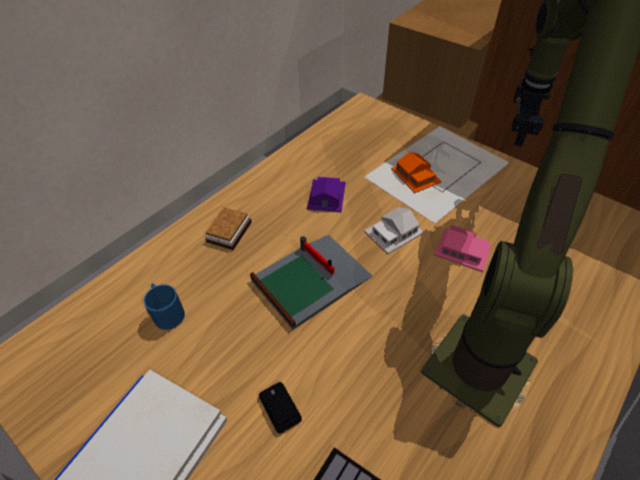

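The top view shows the stand at about (287,253) with its ramp to the right, the gate pivot at (306,223), and the white house at (386,280). The side view agrees. I'll zoom in for corner picks.

Run:
```python
import cv2,numpy as np
a=cv2.imread("pics/top0.png")[200:305,225:425]; b=cv2.imread("pics/side0.png")[195:335,240:440]
a=cv2.resize(a,None,fx=4,fy=4,interpolation=cv2.INTER_CUBIC); b=cv2.resize(b,None,fx=4,fy=4,interpolation=cv2.INTER_CUBIC)
f=lambda i:np.clip(i.astype(float)*1.6,0,255).astype(np.uint8)
cv2.imwrite("pics/topc.png",f(a)); cv2.imwrite("pics/sidec.png",f(b))
```

```text
(no output)
```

View pics/topc.png

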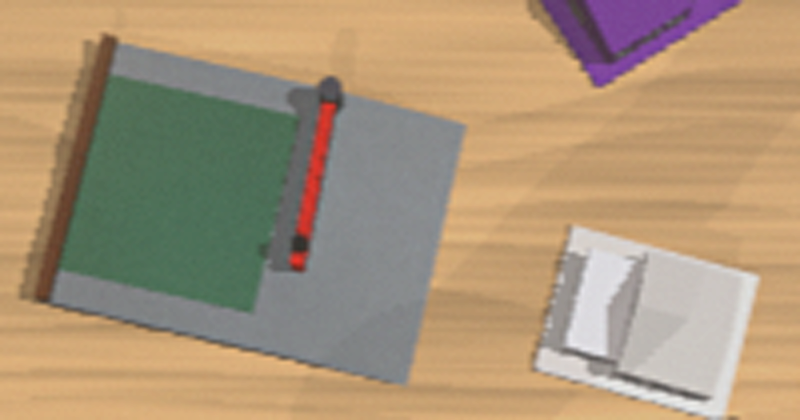

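View pics/sidec.png

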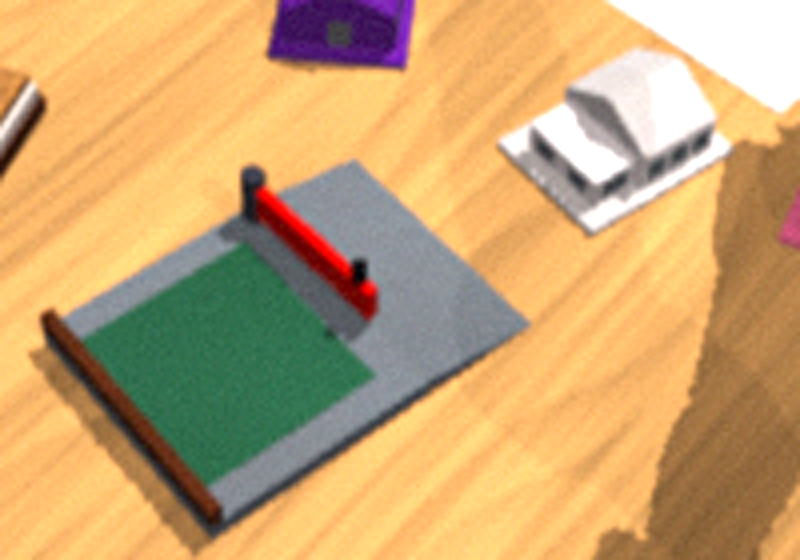

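```bash
cat > h.py <<'E'
import numpy as np, json
from scipy.optimize import least_squares
from scipy.spatial.transform import Rotation as R
def load(s): return dict(f=240/np.tan(np.radians(s["fov_y"])/2),c=np.array([s["cx"],s["cy"]]),E=np.array(s["extrinsics"]))
def proj(c,P):
    q=c["E"][:3,:3]@P+c["E"][:3,3]; return c["c"]+c["f"]*np.array([q[0],-q[1]])/-q[2]
def rot(a): return np.array([[np.cos(a),-np.sin(a)],[np.sin(a),np.cos(a)]])
def w(p,l): return np.r_[rot(p[2])@np.array(l[:2])+p[:2],l[2]]
def fit(C,obs,p0):   # obs: (cam, local xyz m, pixel)
    g=lambda p:np.concatenate([proj(C[c],w(p,l))-px for c,l,px in obs])
    s=least_squares(g,p0,loss="soft_l1"); return s.x,g(s.x).reshape(-1,2).round(1)
E
python3 - <<'E'
from h import *
from plant import r
C={n:load(r.snapshot(n)) for n in("top","side")}
def o(c,l,p): return c,np.array(l)/1000,(np.array(p)+.5)/4-.5+(np.array([225,200]) if c=="top" else np.array([240,195]))
S=[o("top",(-185,-100,0),(467,125)),o("top",(-185,100,0),(408,385)),o("top",(-65,75,16),(254,314)),o("top",(-65,-75,16),(303,112)),o("top",(-85,-90,62),(330,85)),
o("side",(-185,-100,0),(355,160)),o("side",(-185,100,0),(528,323)),o("side",(-65,-75,16),(245,245)),o("side",(-65,75,16),(374,376)),o("side",(-85,-90,62),(253,175))]
H=[o("top",(70,-55,6),(572,226)),o("top",(70,55,3),(535,370)),o("top",(-70,-55,6),(759,275)),o("side",(70,-55,6),(498,145)),o("side",(70,55,3),(593,235)),o("side",(-70,55,3),(732,152))]
ps,e=fit(C,S,[.5,.1,1.4]);print(ps,e.tolist())
ph,e=fit(C,H,[.5,-.1,1.4]);print(ph,e.tolist())
d=rot(-ps[2])@(ph[:2]-ps[:2]);print("house in stand",d,ph[2]-ps[2])
for px in [("top",(299,241)),]:
    g=lambda x:np.concatenate([proj(C[c],np.r_[x,.068])-o(c,(0,0,0),p)[2] for c,p in(("top",(299,241)),("side",(361,261)))])
    k=least_squares(g,ps[:2]);print("knob",k.x,k.fun); v=rot(-ps[2])@(k.x-ps[:2])-[-.085,-.09];print(v,np.hypot(*v),np.arctan2(-v[0],v[1]))
np.save("ps.npy",ps)
s=r.get_state();print(R.from_quat(s["eef_rot"]).as_matrix().round(3))
E
```

```text
[0.49386379 0.10106499 1.35853146] [[0.1, -0.2], [-0.1, 0.4], [-0.2, -0.2], [-0.4, 1.0], [0.3, 0.6], [-0.5, -0.5], [0.6, 0.4], [-0.4, -1.0], [0.2, -0.0], [-0.6, -0.5]]
[ 0.40469507 -0.23190957  1.32208177] [[0.0, 0.2], [-0.1, 0.5], [-0.1, 0.2], [-0.4, -0.7], [-0.2, 0.1], [0.0, -0.4]]
house in stand [-0.34428694  0.0170182 ] -0.03644968708574381
knob [0.45031198 0.01720257] [ 0.73209437  0.18005138 -0.56471734  0.56941674]
[-0.00615548  0.11490667] 0.1150714294000462 0.05351826674788325
[[-0.     0.381 -0.925]
 [ 0.001 -0.925 -0.381]
 [-1.    -0.001  0.   ]]
```

```bash
cat >> h.py <<'E'
PS=np.load("ps.npy") if __import__("os").path.exists("ps.npy") else None
def st(sx,sy,z): return w(PS,(sx,sy,z))
def to_stand(p): return rot(-PS[2])@(np.array(p)[:2]-PS[:2])
def shift(a,b,yaw):  # tool cm from world a to b; tool z = -(direction yaw), x down
    d=np.array(b)-a; z=-np.array([np.cos(yaw),np.sin(yaw),0]); y=np.array([-z[1],z[0],0])
    return (100*np.array([-d[2],y@d,z@d])).round(2)
def finger(th,rr=.085,hx=.009,hy=.0175):
    u=np.array([-np.sin(th),np.cos(th)]);n=np.array([np.cos(th),np.sin(th)])
    return np.array([-.085,-.09])+rr*u+(.005+hx*abs(n[0])+hy*abs(n[1]))*n
E
python3 - <<'E'
from h import *
yaw=1.322
P=np.array([.238,-.578,.25]);a=st(-.058,-.005,.25); print(a,shift(P,a,yaw)); P=st(-.058,-.005,.046); print(shift(a,P,yaw))
for th in np.r_[0.05:1.63:.0984]:
    q=st(*finger(th),.046); print(round(th,2),shift(P,q,yaw)); P=q
E
```

```text
[0.48653245 0.04331335 0.25      ] [ -0.     8.79 -66.34]
[20.4  0.   0. ]
0.05 [-0.   -0.    1.64]
0.15 [-0.   -0.06  0.69]
0.25 [-0.   -0.01  0.71]
0.35 [-0.    0.05  0.72]
0.44 [-0.    0.12  0.73]
0.54 [-0.    0.19  0.73]
0.64 [-0.    0.26  0.73]
0.74 [-0.    0.33  0.72]
0.84 [-0.    0.41  0.7 ]
0.94 [-0.    0.49  0.67]
1.03 [-0.    0.57  0.63]
1.13 [-0.    0.64  0.58]
1.23 [-0.    0.72  0.52]
1.33 [-0.    0.78  0.45]
1.43 [-0.    0.84  0.37]
1.53 [-0.    0.89  0.28]
1.62 [-0.    0.84  0.19]
```

Emit:
{"op": "drive_tool", "data": {
  "deltas": [
    [[-6.66,0,0],[0,0,0],0],
    [[-6.66,0,0],[0,0,0],0],
    [[-6.66,0,0],[0,0,0],0],
    [[-6.66,0,0],[0,0,0],0],
    [[-6.66,0,0],[0,0,0],0],
    [[-6.66,0,0],[0,0,0],0],
    [[-6.66,0,0],[0,0,0],0],
    [[-6.66,0,0],[0,0,0],0],
    [[0,0,0],[0,0,0],0]
  ]
}}

```text
clock: 0.95
tool_pos: [0.2377, -0.5778, 0.2494]
eef_rot: [0.558, 0.435, -0.558, 0.434]
contact_force: [-0.4, 0.8, 0.2]
opening: 0.345
```

Emit:
{"op": "drive_tool", "data": {
  "deltas": [
    [[0,0,0],[0,0.4,-3],0],
    [[0,0,0],[0,0.4,-3],0],
    [[0,0,0],[0,0.4,-3],0],
    [[0,0,0],[0,0.4,-3],0],
    [[0,0,0],[0,0.4,-3],0],
    [[0,0,0],[0,0.4,-3],0],
    [[0,0,0],[0,0.4,-3],0],
    [[0,0,0],[0,0.4,-3],0],
    [[0,0,0],[0,0.4,-3],0],
    [[0,0,0],[0,0.4,-3],0],
    [[0,0,0],[0,0.4,-3],0],
    [[0,0,0],[0,0.4,-3],0]
  ]
}}

```text
clock: 1.95
tool_pos: [0.3741, -0.2397, 0.2499]
eef_rot: [0.559, 0.432, -0.559, 0.433]
contact_force: [0.6, 0.3, -0.9]
opening: 0.006
```

Emit:
{"op": "drive_tool", "data": {
  "deltas": [
    [[0,0,0],[0,0.4,-3],0],
    [[0,0,0],[0,0.4,-3],0],
    [[0,0,0],[0,0.4,-3],0],
    [[0,0,0],[0,0.4,-3],0],
    [[0,0,0],[0,0.4,-3],0],
    [[0,0,0],[0,0.4,-3],0],
    [[0,0,0],[0,0.4,-3],0],
    [[0,0,0],[0,0.4,-3],0],
    [[0,0,0],[0,0.4,-3],0],
    [[0,0,0],[0,0.4,-3],0],
    [[0,0,0],[0,0,0],0]
  ]
}}

```text
clock: 2.87
tool_pos: [0.4892, 0.0472, 0.2504]
eef_rot: [0.56, 0.436, -0.555, 0.434]
contact_force: [0.7, -0.4, 0.5]
opening: -0.001
```

Run:
```python
from h import *
from plant import r
s=r.get_state();p=s["tool_pos"];z=R.from_quat(s["eef_rot"]).as_matrix()
print(p,to_stand(p),z.round(3),s["q"].round(2)); print(shift(p,st(-.058,-.005,.046),1.322))
```

```text
[0.48922684 0.04724299 0.2503757 ] [-0.05359092 -0.00680604] [[ 0.004  0.97  -0.243]
 [ 0.006 -0.243 -0.97 ]
 [-1.     0.003 -0.007]] [ 0.08  0.53 -0.41  1.96  0.31  0.71 -0.76]
[20.44 -0.16  0.45]
```

Emit:
{"op": "drive_tool", "data": {
  "deltas": [
    [[0,0,0],[2.9,0,0],0],
    [[0,0,0],[2.9,0,0],0],
    [[0,0,0],[2.9,0,0],0],
    [[0,0,0],[2.9,0,0],0],
    [[0,0,0],[2.9,0,0],0],
    [[0,0,0],[2.9,0,0],0],
    [[0,0,0],[2.9,0,0],0],
    [[0,0,0],[0,0,0],0],
    [[0,0,0],[0,0,0],0]
  ]
}}

```text
clock: 3.62
tool_pos: [0.4859, 0.0394, 0.0461]
eef_rot: [-0.558, -0.433, 0.56, -0.433]
contact_force: [0.1, -0.0, 1.4]
opening: 0.008
```

Emit:
{"op": "drive_tool", "data": {
  "deltas": [
    [[0,0,0],[0,0,1.0],0],
    [[0,0,0],[0,0,1.0],0],
    [[0,0,0],[0,0,0.7],0],
    [[0,0,0],[0,0,0.7],0],
    [[0,0,0],[0,0,0.7],0],
    [[0,0,0],[0,0.1,0.7],0],
    [[0,0,0],[0,0.2,0.7],0],
    [[0,0,0],[0,0.2,0.7],0],
    [[0,0,0],[0,0.3,0.7],0],
    [[0,0,0],[0,0.4,0.7],0]
  ]
}}

```text
clock: 4.45
tool_pos: [0.4793, -0.0376, 0.0466]
eef_rot: [-0.558, -0.434, 0.559, -0.434]
contact_force: [-0.4, 1.4, -0.1]
opening: 0.01
```

Run:
```python
from h import *
from plant import r
s=r.get_state();p=s["tool_pos"]
print(p,to_stand(p)); P=p
for th in np.r_[0.74:1.63:.0984]:
    q=st(*finger(th),.046); print(round(th,2),finger(th).round(4),shift(P,q,1.322)); P=q
```

```text
[ 0.47925338 -0.03758858  0.04662186] [-0.13861971 -0.01492827]
0.74 [-0.125  -0.0114] [ 0.06 -0.4  -1.35]
0.84 [-0.1321 -0.0153] [-0.    0.41  0.7 ]
0.94 [-0.139 -0.02 ] [-0.    0.49  0.67]
1.04 [-0.1455 -0.0254] [-0.    0.57  0.63]
1.13 [-0.1516 -0.0317] [-0.    0.65  0.58]
1.23 [-0.157  -0.0386] [-0.    0.72  0.52]
1.33 [-0.1618 -0.0463] [-0.    0.78  0.45]
1.43 [-0.1658 -0.0546] [-0.    0.84  0.37]
1.53 [-0.1689 -0.0634] [-0.    0.89  0.28]
1.63 [-0.1711 -0.0717] [-0.    0.84  0.19]
```

Emit:
{"op": "drive_tool", "data": {
  "deltas": [
    [[0,0,0],[0,0.6,0.6],0],
    [[0,0,0],[0,0.6,0.6],0],
    [[0,0,0],[0,0.7,0.5],0],
    [[0,0,0],[0,0.7,0.4],0],
    [[0,0,0],[0,0.8,0.4],0],
    [[0,0,0],[0,0.8,0.3],0],
    [[0,0,0],[0,0.8,0.2],0],
    [[0,0,0],[0,0.6,0.1],0],
    [[0,0,0],[0,0,0],0]
  ]
}}

```text
clock: 5.2
tool_pos: [0.5278, -0.0815, 0.0467]
eef_rot: [0.559, 0.433, -0.558, 0.434]
contact_force: [0.2, -0.2, -0.4]
opening: 0.005
```

Run:
```python
from h import *
from plant import r
s=r.get_state();p=s["tool_pos"]
print(p,to_stand(p),s["contact_force"])
P=st(-.43,.02,.15); print(shift(p,P,1.322))
```

```text
[ 0.52780979 -0.08152775  0.04673825] [-0.17134312 -0.07165175] [ 0.15823483 -0.19615729 -0.3656919 ]
[-10.33  -8.21  26.18]
```

Emit:
{"op": "drive_tool", "data": {
  "deltas": [
    [[0,0,0],[0,-0.6,0],0],
    [[0,0,0],[-3.4,0,0],0],
    [[0,0,0],[-3.4,0,0],0],
    [[0,0,0],[-3.5,0,0],5],
    [[0,0,0],[0,-0.9,3.3],5],
    [[0,0,0],[0,-0.9,3.3],5],
    [[0,0,0],[0,-0.9,3.3],5],
    [[0,0,0],[0,-1.0,3.3],5],
    [[0,0,0],[0,-1.0,3.3],5],
    [[0,0,0],[0,-1.0,3.3],5],
    [[0,0,0],[0,-1.0,3.3],5],
    [[0,0,0],[0,-0.9,3.1],5]
  ]
}}

```text
clock: 6.2
tool_pos: [0.3797, -0.315, 0.1496]
eef_rot: [-0.558, -0.434, 0.559, -0.434]
contact_force: [1.3, -0.0, 0.6]
opening: 0.567
```

Run:
```python
from h import *
from plant import r
import cv2
s=r.get_state();p=s["tool_pos"];m=R.from_quat(s["eef_rot"]).as_matrix()
print(p,to_stand(p),np.arctan2(-m[1,2],-m[0,2]),m[:,0].round(3),s["opening"])
print(shift(p,st(-.43,.02,.024),1.322))
a=r.snapshot("side")["color"][195:335,240:440,::-1]
cv2.imwrite("pics/s1.png",np.clip(cv2.resize(a,None,fx=4,fy=4,interpolation=2).astype(float)*1.6,0,255))
```

```text
[ 0.37971836 -0.31504036  0.14962019] [-0.43081392  0.0239208 ] 1.321235639408037 [-0.002 -0.    -1.   ] 0.5668009243968857
[12.56  0.39 -0.1 ][ WARN:0@4.801] global loadsave.cpp:1063 imwrite_ Unsupported depth image for selected encoder is fallbacked to CV_8U.
```

View pics/s1.png

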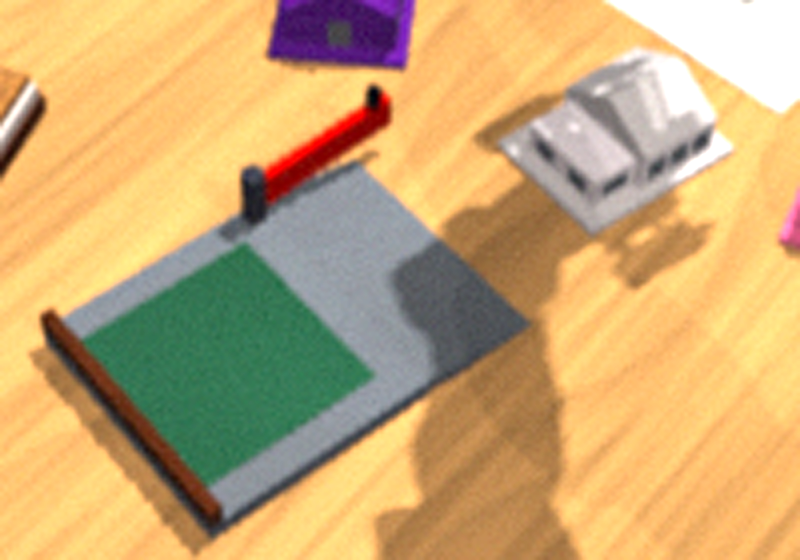

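Gate is open along the ramp side (knob at (373,98) in the crop), and the house has not moved. Next I descend behind it and push along its heading.

Emit:
{"op": "drive_tool", "data": {
  "deltas": [
    [[0,0,0],[3,0.1,0],5],
    [[0,0,0],[3,0.1,0],5],
    [[0,0,0],[3,0.1,0],5],
    [[0,0,0],[2.9,0.1,0],5],
    [[0,0,0],[0,0,0],5],
    [[0,0,0],[0,0,-0.7],5],
    [[0,0,0],[0,0,-0.7],5],
    [[0,0,0],[0,0,-0.5],5],
    [[0,0,0],[0,0,-0.5],5],
    [[0,0,0],[0,0,-0.8],5],
    [[0,0,0],[0,0,-0.8],5],
    [[0,0,0],[0,0,-0.8],5]
  ]
}}

```text
clock: 7.25
tool_pos: [0.3976, -0.2707, 0.0324]
eef_rot: [-0.558, -0.432, 0.56, -0.434]
contact_force: [-1.4, -5.1, 4.9]
opening: 0.565
```

Emit:
{"op": "drive_tool", "data": {
  "deltas": [
    [[0,0,0],[0,0,-0.8],5],
    [[0,0,0],[0,0,-0.8],5],
    [[0,0,0],[0,0,-0.8],5],
    [[0,0,0],[0,0,-0.8],5],
    [[0,0,0],[0,0,-0.8],5],
    [[0,0,0],[0,0,-0.8],5],
    [[0,0,0],[0,0,-0.8],5],
    [[0,0,0],[0,0,-0.8],5],
    [[0,0,0],[0,0,-0.8],5]
  ]
}}

```text
clock: 8.0
tool_pos: [0.4153, -0.2009, 0.0322]
eef_rot: [-0.558, -0.432, 0.56, -0.434]
contact_force: [-1.0, -5.8, 3.7]
opening: 0.569
```

Run:
```python
from h import *
from plant import r
import cv2
s=r.get_state();p=s["tool_pos"];m=R.from_quat(s["eef_rot"]).as_matrix()
print(p,to_stand(p),np.arctan2(-m[1,2],-m[0,2]),s["contact_force"])
a=r.snapshot("side")["color"][195:335,240:440,::-1]; b=r.snapshot("top")["color"][200:305,225:425,::-1]
f=lambda a:cv2.resize(a,None,fx=3,fy=3,interpolation=2)
cv2.imwrite("pics/s2.png",cv2.convertScaleAbs(np.vstack([f(a)[100:],f(b)][:2])[:600],alpha=1.6))
```

```text
[ 0.41526353 -0.20089582  0.03224744] [-0.31174275  0.01322074] 1.318134525316934 [-0.98468375 -5.8308135   3.65406369]
```

View pics/s2.png

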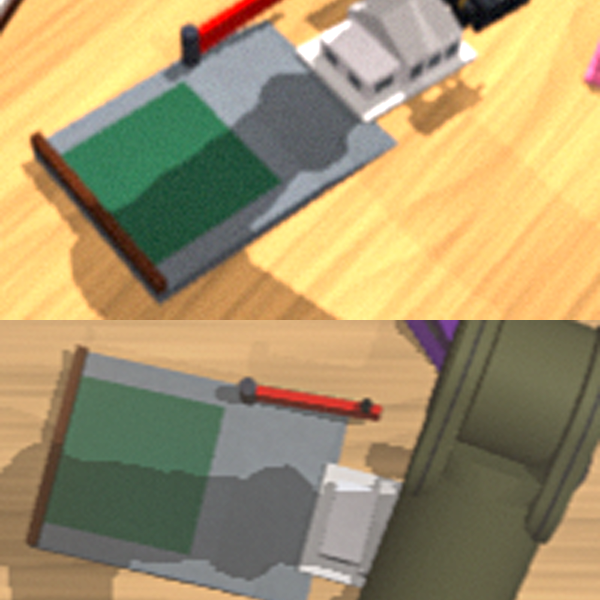

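The house's front edge is at the ramp foot (top corners about (325,463) and (302,570) in the composite) and it looks square to the pusher. I'll check its lateral position numerically.

```bash
cat >> h.py <<'E'
def chk(obs,z):
    from plant import r
    C={n:load(r.snapshot(n)) for n in("top","side")}
    p,e=fit(C,[(c,np.array([l[0],l[1],z+l[2]])/1000,(np.array(px)+.5)/k-.5+np.array(of)) for c,l,px,k,of in obs],[.45,0,1.33])
    print("house in stand",to_stand(p[:2]).round(4),round(p[2]-PS[2],4),e.tolist())
E
python3 - <<'E'
from h import *
chk([("top",(70,-55,6),(325,143),3,(225,200)),("top",(70,55,4),(301,252),3,(225,200)),("side",(70,-55,6),(297,148),3,(240,195)),("side",(70,55,3),(364,219),3,(240,195)),("side",(-70,55,6),(477,154),3,(240,195))],0)
E
```

```text
house in stand [-0.2463  0.0126] -0.0393 [[2.4, 0.1], [0.6, -0.2], [-1.0, 0.6], [0.1, 1.5], [-0.3, 0.1]]
```

Emit:
{"op": "drive_tool", "data": {
  "deltas": [
    [[0,0,0],[0,0,-0.85],5],
    [[0,0,0],[0,0,-0.85],5],
    [[0,0,0],[0,0,-0.85],5],
    [[0,0,0],[0,0,-0.85],5],
    [[0,0,0],[0,0,-0.85],5],
    [[0,0,0],[-0.1,0,-0.85],5],
    [[0,0,0],[-0.14,0,-0.85],5],
    [[0,0,0],[-0.14,0,-0.85],5],
    [[0,0,0],[-0.14,0,-0.85],5],
    [[0,0,0],[-0.14,0,-0.85],5],
    [[0,0,0],[-0.14,0,-0.85],5],
    [[0,0,0],[-0.14,0,-0.85],5]
  ]
}}

```text
clock: 9.2
tool_pos: [0.4407, -0.0993, 0.0402]
eef_rot: [-0.558, -0.434, 0.559, -0.434]
contact_force: [-0.5, -2.3, -3.1]
opening: 0.564
```

Emit:
{"op": "drive_tool", "data": {
  "deltas": [
    [[0,0,0],[-0.14,0,-0.85],5],
    [[0,0,0],[-0.14,0,-0.85],5],
    [[0,0,0],[-0.14,0,-0.85],5],
    [[0,0,0],[-0.14,0,-0.85],5],
    [[0,0,0],[-0.1,0,-0.85],5],
    [[0,0,0],[0,0,-0.7],5],
    [[0,0,0],[0,0,-0.7],5]
  ]
}}

```text
clock: 9.78
tool_pos: [0.4541, -0.0467, 0.0471]
eef_rot: [-0.558, -0.432, 0.56, -0.434]
contact_force: [-1.7, -8.4, 7.5]
opening: 0.568
```

Run:
```python
from h import *
from plant import r
import cv2
s=r.get_state();p=s["tool_pos"];m=R.from_quat(s["eef_rot"]).as_matrix()
print(p,to_stand(p),np.arctan2(-m[1,2],-m[0,2]),s["contact_force"])
a=r.snapshot("side")["color"][195:335,240:440,::-1]; b=r.snapshot("top")["color"][200:305,225:425,::-1]
f=lambda a:cv2.resize(a,None,fx=3,fy=3,interpolation=2)
cv2.imwrite("pics/s3.png",cv2.convertScaleAbs(np.vstack([f(a)[100:],f(b)][:2])[:600],alpha=1.6))
```

```text
[ 0.45412038 -0.04673462  0.04709787] [-0.15285536  0.00771382] 1.3191167491950797 [-1.66069596 -8.44033429  7.52543628]
```

View pics/s3.png

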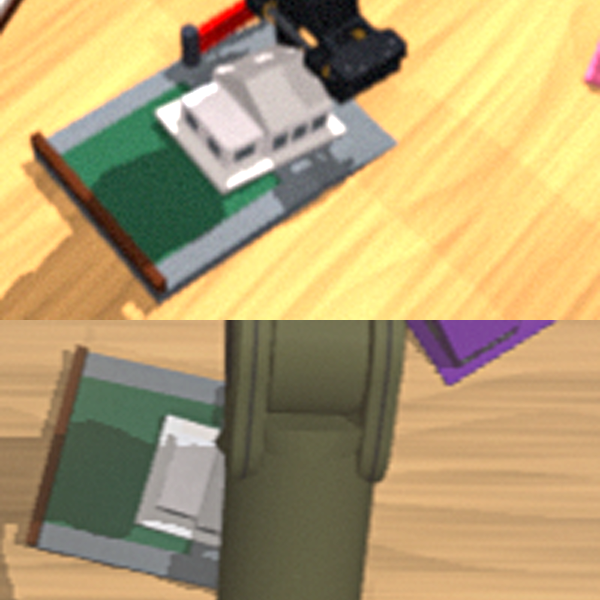

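Run:
```python
from h import *
o=[("top",(70,-55,6),(165,96),3,(225,200)),("top",(70,55,5),(137,204),3,(225,200)),("side",(70,-55,6),(156,210),3,(240,195)),("side",(70,55,4),(228,291),3,(240,195)),("side",(-70,55,6),(346,229),3,(240,195))]
chk(o,16); chk(o[:4],22)
```

```text
house in stand [-0.0837  0.0075] -0.0714 [[2.8, 0.3], [0.4, -0.2], [-0.2, 1.9], [-2.7, 2.4], [0.4, -1.1]]
house in stand [-0.0852  0.0048] -0.0128 [[1.9, 0.1], [1.6, 0.3], [-0.7, 1.2], [-1.0, 0.6]]
```

Emit:
{"op": "drive_tool", "data": {
  "deltas": [
    [[-0.2,0,0],[0,0,-0.8],5],
    [[-0.2,0,0],[0,0,-0.8],5],
    [[-0.2,0,0],[0,0,-0.8],5],
    [[-0.2,0,0],[0,0,-0.8],5],
    [[-0.2,0,0],[0,0,-0.8],5],
    [[-0.2,0,0],[0,0,-0.8],5],
    [[-0.2,0,0],[0,0,-0.8],5],
    [[-0.2,0,0],[0,0,-0.8],5],
    [[-0.2,0,0],[0,0,-0.8],5],
    [[-0.2,0,0],[0,0,-0.8],5],
    [[-0.2,0,0],[0,0,-0.8],5]
  ]
}}

```text
clock: 11.0
tool_pos: [0.475, 0.0411, 0.0467]
eef_rot: [0.55, 0.445, -0.55, 0.444]
contact_force: [-0.4, -1.1, -2.0]
opening: 0.566
```

Emit:
{"op": "drive_tool", "data": {
  "deltas": [
    [[0,0,0],[0,0,-0.4],5],
    [[0,0,0],[0,0,-0.3],5],
    [[0,0,0],[0,0,-0.2],5],
    [[0,0,0],[0,0,0],5]
  ]
}}

```text
clock: 11.33
tool_pos: [0.4763, 0.0474, 0.0467]
eef_rot: [-0.549, -0.444, 0.551, -0.445]
contact_force: [-0.5, -4.0, 0.8]
opening: 0.569
```

Run:
```python
from h import *
from plant import r
s=r.get_state();p=s["tool_pos"];m=R.from_quat(s["eef_rot"]).as_matrix()
print(p,to_stand(p),np.arctan2(-m[1,2],-m[0,2])-PS[2],s["contact_force"])
```

```text
[0.47629464 0.04740671 0.04674012] [-0.05615536  0.00587041] -0.00010931323865848164 [-0.52255212 -3.99081796  0.7827846 ]
```

Press on gently until the rail resists.

Emit:
{"op": "drive_tool", "data": {
  "deltas": [
    [[0,0,0],[0,0,-0.2],5],
    [[0,0,0],[0,0,-0.2],5],
    [[0,0,0],[0,0,0],5]
  ]
}}

```text
clock: 11.58
tool_pos: [0.4762, 0.0474, 0.0468]
eef_rot: [-0.548, -0.442, 0.554, -0.446]
contact_force: [-0.1, -11.2, 3.5]
opening: 0.564
```

Emit:
{"op": "drive_tool", "data": {
  "deltas": [
    [[0,0,0],[0,0,-0.2],5],
    [[0,0,0],[0,0,-0.1],5],
    [[0,0,0],[0,0,0],5]
  ]
}}

```text
clock: 11.83
tool_pos: [0.4761, 0.0474, 0.0468]
eef_rot: [-0.546, -0.44, 0.556, -0.446]
contact_force: [-1.0, -15.6, 6.4]
opening: 0.57
```

Emit:
{"op": "drive_tool", "data": {
  "deltas": [
    [[0,0,0],[0,0,1.0],5],
    [[0,0,0],[0,0,1.4],5],
    [[0,0,0],[0,0,1.6],5],
    [[0,0,0],[-3,0,0],0],
    [[0,0,0],[-3,0,0],0],
    [[0,0,0],[-3,0,0],0],
    [[0,0,0],[0,3,1.8],0],
    [[0,0,0],[0,3,1.8],0],
    [[0,0,0],[0,3,1.8],0],
    [[0,0,0],[0,3,1.8],0],
    [[0,0,0],[0,3,1.6],0],
    [[0,0,0],[0,0,0],0]
  ]
}}

```text
clock: 12.83
tool_pos: [0.6025, -0.1088, 0.1363]
eef_rot: [0.553, 0.439, -0.551, 0.444]
contact_force: [1.2, -1.1, 0.4]
opening: 0.004
```

Run:
```python
from h import *
from plant import r
import cv2
s=r.get_state();p=s["tool_pos"];m=R.from_quat(s["eef_rot"]).as_matrix()
y=np.arctan2(-m[1,2],-m[0,2]);print(p,to_stand(p),y-PS[2],s["opening"])
def fo(th,rr=.085):
    u=np.array([-np.sin(th),np.cos(th)]);n=np.array([np.cos(th),np.sin(th)]);return np.array([-.085,-.09])+rr*u-(.005+.009*abs(n[0])+.0175*abs(n[1]))*n
P=p
q=st(-.17,-.142,.046);print("down",shift(P,q,y));P=q
for th in np.r_[1.64:-.05:-.1]:
    q=st(*fo(th),.046);print(round(th,2),fo(th).round(4),shift(P,q,y));P=q
a=r.snapshot("side")["color"][195:335,240:440,::-1]; b=r.snapshot("top")["color"][200:305,225:425,::-1]
f=lambda a:cv2.resize(a,None,fx=3,fy=3,interpolation=2)
cv2.imwrite("pics/s4.png",cv2.convertScaleAbs(np.vstack([f(a)[100:],f(b)][:2])[:600],alpha=1.6))
```

```text
[ 0.60249648 -0.10875095  0.13630126] [-0.18222075 -0.15039743] -0.009816750575648792 0.0036326161733360924
down [ 9.03 -0.85 -1.21]
1.64 [-0.1682 -0.1189] [-0.   -2.31 -0.16]
1.54 [-0.1707 -0.1101] [-0.   -0.87  0.25]
1.44 [-0.1723 -0.1022] [-0.   -0.79  0.18]
1.34 [-0.1733 -0.094 ] [-0.   -0.82  0.1 ]
1.24 [-0.1733 -0.0855] [-0.   -0.85  0.02]
1.14 [-0.1725 -0.0769] [-0.   -0.86 -0.07]
1.04 [-0.1708 -0.0682] [-0.   -0.87 -0.17]
0.94 [-0.1681 -0.0596] [-0.   -0.86 -0.26]
0.84 [-0.1643 -0.0512] [-0.   -0.85 -0.36]
0.74 [-0.1596 -0.043 ] [-0.   -0.82 -0.46]
0.64 [-0.1539 -0.0354] [-0.   -0.77 -0.56]
0.54 [-0.1473 -0.0283] [-0.   -0.72 -0.65]
0.44 [-0.1398 -0.0219] [-0.   -0.65 -0.74]
0.34 [-0.1316 -0.0163] [-0.   -0.56 -0.82]
0.24 [-0.1226 -0.0117] [-0.   -0.47 -0.89]
0.14 [-0.1131 -0.0081] [-0.   -0.37 -0.95]
0.04 [-0.1031 -0.0057] [-0.   -0.26 -1.  ]
```

View pics/s4.png

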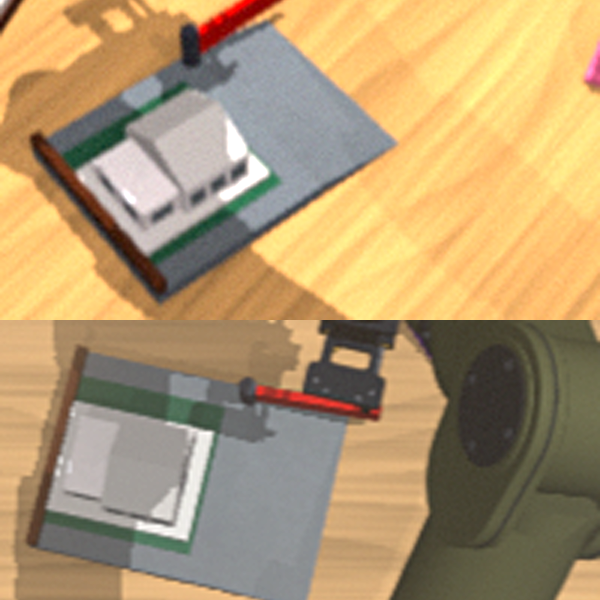

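The house sits against the rail, between the green edges (rear corners about (215,430) and (190,540) in the composite), and the gate is still open. I'll check the pose and descend outside the gate.

Run:
```python
from h import *
o=[("top",(-70,-55,6),(215,110),3,(225,200)),("top",(-70,55,6),(190,220),3,(225,200)),("top",(70,-55,6),(75,80),3,(225,200)),("side",(-70,55,6),(272,279),3,(240,195))]
chk(o,16)
```

```text
house in stand [0.0088 0.0083] 0.0047 [[0.0, 0.6], [-0.4, 0.3], [0.2, 0.3], [-0.8, -2.5]]
```

Emit:
{"op": "drive_tool", "data": {
  "deltas": [
    [[0,0,0],[0,0.3,-1.2],0],
    [[0,0,0],[3,0,0],0],
    [[0,0,0],[3,0,0],0],
    [[0,0,0],[3,0,0],0],
    [[0,0,0],[0,-1.3,0],0],
    [[0,0,0],[0,-1.0,0],0],
    [[0,0,0],[0,-0.8,0.1],0],
    [[0,0,0],[0,-0.8,0.1],0],
    [[0,0,0],[0,-0.8,0.1],0],
    [[0,0,0],[0,-0.8,0.1],0],
    [[0,0,0],[0,-0.8,0],0]
  ]
}}

```text
clock: 13.95
tool_pos: [0.541, -0.0794, 0.0471]
eef_rot: [0.55, 0.445, -0.549, 0.445]
contact_force: [1.4, 0.5, 0.4]
opening: 0.006
```

Run:
```python
from h import *
from plant import r
s=r.get_state();p=s["tool_pos"];m=R.from_quat(s["eef_rot"]).as_matrix()
y=np.arctan2(-m[1,2],-m[0,2]);print(p,to_stand(p),y-PS[2],s["contact_force"],shift(p,st(-.1708,-.0682,.046),y))
```

```text
[ 0.54096973 -0.07936844  0.0471107 ] [-0.16645981 -0.08406143] 0.0015874152957136012 [1.40017507 0.49343904 0.38998504] [ 0.11 -1.59  0.43]
```

Emit:
{"op": "drive_tool", "data": {
  "deltas": [
    [[0,0,0],[0,-0.8,0.2],0],
    [[0,0,0],[0,-0.8,0.2],0],
    [[0,0,0],[0,-0.9,-0.3],0],
    [[0,0,0],[0,-0.8,-0.4],0],
    [[0,0,0],[0,-0.8,-0.5],0],
    [[0,0,0],[0,-0.8,-0.5],0],
    [[0,0,0],[0,-0.7,-0.7],0],
    [[0,0,0],[0,-0.6,-0.7],0],
    [[0,0,0],[0,-0.6,-0.8],0],
    [[0,0,0],[0,-0.4,-0.9],0],
    [[0,0,0],[0,-0.3,-0.9],0],
    [[0,0,0],[0,0,0],0]
  ]
}}

```text
clock: 14.95
tool_pos: [0.4781, -0.0106, 0.0468]
eef_rot: [0.549, 0.446, -0.549, 0.445]
contact_force: [0.7, -0.7, 0.4]
opening: 0.003
```

Run:
```python
from h import *
from plant import r
s=r.get_state();p=s["tool_pos"];m=R.from_quat(s["eef_rot"]).as_matrix()
y=np.arctan2(-m[1,2],-m[0,2]);print(p,to_stand(p),y-PS[2],s["contact_force"],shift(p,st(-.099,-.006,.046),y))
```

```text
[ 0.47814822 -0.01060576  0.0468406 ] [-0.1124753  -0.00816332] 0.0036036155018233096 [ 0.7217027  -0.65128028  0.42064147] [ 0.08 -0.21 -1.35]
```

Emit:
{"op": "drive_tool", "data": {
  "deltas": [
    [[0,0,0],[0,-0.1,-0.5],0],
    [[0,0,0],[0,-0.1,-0.5],0],
    [[0,0,0],[0,0,-0.3],0],
    [[0,0,0],[0,0,-0.2],0],
    [[0,0,0],[0,0,0],0]
  ]
}}

```text
clock: 15.37
tool_pos: [0.4794, 0.0008, 0.0467]
eef_rot: [-0.549, -0.444, 0.551, -0.445]
contact_force: [-1.8, -3.2, 2.0]
opening: 0.003
```

Run:
```python
from h import *
from plant import r
s=r.get_state();p=s["tool_pos"];print(to_stand(p),s["contact_force"])
```

```text
[-0.10109317 -0.00702634] [-1.76666922 -3.22911344  2.00116987]
```

Emit:
{"op": "drive_tool", "data": {
  "deltas": [
    [[0,0,0],[0,0,-0.2],0],
    [[0,0,0],[0,0,-0.2],0],
    [[0,0,0],[0,0,0],0]
  ]
}}

```text
clock: 15.62
tool_pos: [0.4794, 0.0009, 0.0467]
eef_rot: [-0.548, -0.441, 0.554, -0.445]
contact_force: [-2.0, -10.3, 4.3]
opening: 0.003
```

Emit:
{"op": "drive_tool", "data": {
  "deltas": [
    [[0,0,0],[0,0,1.0],0],
    [[0,0,0],[0,0,1.5],0],
    [[0,0,0],[0,0,1.5],0],
    [[0,0,0],[-3.5,0,0],0],
    [[0,0,0],[-3.5,0,1],0],
    [[0,0,0],[-3,0,3],0],
    [[0,0,0],[-1,0,4],0],
    [[0,0,0],[0,0,4],0],
    [[0,0,0],[0,0,4],0],
    [[0,0,0],[0,0,4],0],
    [[0,0,0],[0,0,4],0],
    [[0,0,0],[0,0,0],0]
  ]
}}

```text
clock: 16.62
tool_pos: [0.4187, -0.2768, 0.1554]
eef_rot: [-0.552, -0.439, 0.555, -0.441]
contact_force: [-0.6, 0.5, -0.6]
opening: 0.001
```

Run:
```python
from h import *
from plant import r
import cv2
s=r.get_state();print(to_stand(s["tool_pos"]),s["contact_force"],s["clock"])
a=r.snapshot("side")["color"]; b=r.snapshot("top")["color"]
cv2.imwrite("pics/sideF.png",a[:,:,::-1]); cv2.imwrite("pics/topF.png",b[:,:,::-1])
f=lambda a:cv2.resize(a[:,:,::-1],None,fx=3,fy=3,interpolation=2)
cv2.imwrite("pics/s5.png",cv2.convertScaleAbs(np.vstack([f(a[195:335,240:440])[100:],f(b[200:305,225:425])])[:600],alpha=1.6))
for n,c in(("top",b),("side",a)):
    d=cv2.absdiff(cv2.imread(f"pics/{n}0.png")[:,:,::-1],c).max(2)
    for k,(x0,y0,x1,y1) in dict(top=dict(mug=(150,145,200,205),samp=(250,125,312,178),mouse=(150,285,197,340)),side=dict(mug=(138,280,192,335),samp=(200,200,256,254),mouse=(252,376,307,438)))[n].items(): print(n,k,int((d[y0:y1,x0:x1]>40).sum()))
```

```text
[-0.3852012  -0.00609374] [-0.60171635  0.52216309 -0.62055242] 16.6167
top mug 0
top samp 0
top mouse 0
side mug 0
side samp 0
side mouse 0
```

View pics/s5.png

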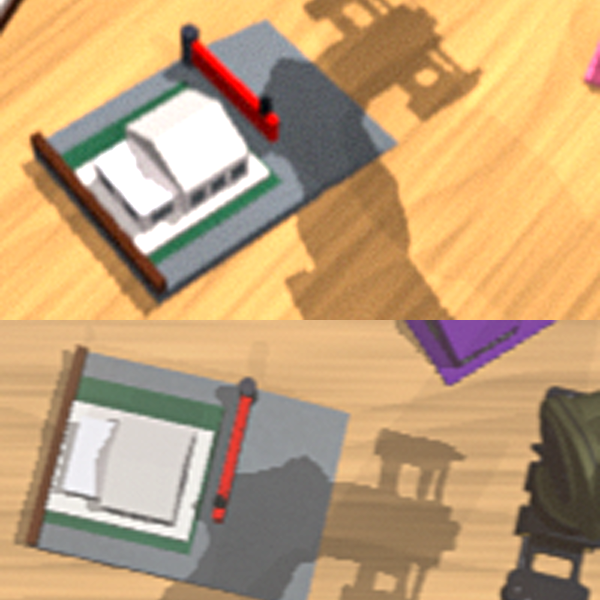

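The gate is shut across the ramp head (knob at about (221,503) top, (265,101) side), and the house is against the rail. One last numeric check, then I hand in.

Run:
```python
from h import *
from plant import r
chk([("top",(-70,-55,6),(215,110),3,(225,200)),("top",(-70,55,6),(190,220),3,(225,200)),("top",(70,-55,6),(75,80),3,(225,200)),("side",(-70,55,6),(270,277),3,(240,195))],16)
C={n:load(r.snapshot(n)) for n in("top","side")}
ob=[("top",(np.array([221,181])+.5)/3-.5+[225,200]),("side",(np.array([265,197])+.5)/3-.5+[240,195])]
k=least_squares(lambda x:np.concatenate([proj(C[c],np.r_[x,.068])-p for c,p in ob]),PS[:2])
v=to_stand(k.x)-[-.085,-.09];print(v,np.arctan2(-v[0],v[1]),k.fun)
r.finish_job()
```

```text
house in stand [0.0091 0.008 ] 0.0037 [[-0.1, 0.5], [-0.5, 0.2], [0.1, 0.2], [-0.3, -1.9]]
[-0.00217996  0.11445028] 0.019044946414156477 [ 0.43636759 -0.41296003  0.04659914  0.72769823]
the job is handed in; nothing more can be done
```

I swung the gate open to about 1.6 rad and pushed the house up the ramp with two fingertips until the rail stopped it. Then I swung the gate shut against its stop, backed off clear and handed the job in at about 17 s.

My last checks, measured from the camera pictures, put everything within the limits:

| Check | Measured | Limit |
|---|---|---|
| House x in the stand frame | +9 mm (rail contact is at +10) | above +1 mm |
| House y (sideways) | +8 mm | within ±20 mm |
| House angle off square | 0.004 rad | below 0.12 rad |
| Gate angle | about 0.02 rad | below 0.08 rad |

The mug, samples and mouse showed no pixel change in either camera view. None of the checks failed. One fit taken as the house crossed the ramp crest was poor because of its tilt, but the later fits on the plot agreed with each other.

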